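# Open the strut-lid sample chest

## Robot

A 6-joint arm with a two-finger parallel gripper is mounted at the origin on a cart in front of the work surface, level with it; the furniture and walls round the work are solid. World frame = base frame: x ahead of the robot, y to its left, z up, the work surface at z = 0. Lengths are in m, angles in rad, forces in N, time in s.
With the tool pointing down it reaches from about 0.425 to 0.95 m from the base axis. Payload 3.5 kg.
Tool frame: the origin (TCP) lies on the centre line of the jaws, within the pads' length; the fingertips stand 25 mm ahead of it and the grasp point (between the pads) lies 6 mm ahead of it (ctrl.finger_overhang is the distance from the TCP to the fingertips, in m); z points along the fingers, y is the line along which they close (so a half turn about z gives the same grasp; the last joint's range is limited). The gripper opens to 85 mm and grips with 20 to 120 N. Pads are 22 mm wide; open, the fingers measure 114 mm over their backs; the gripper's body (76 mm by 85 mm) begins 54 mm behind the grasp point. The pads swing forward as they close: fully open they stand 13 mm farther back than shut.
Start: joints at [0.997, 0.286, 1.577, -0, 1.279, -0.15], TCP at [0.278, 0.615, 0.256] pointing down, gripper open.
Joint ranges: [-2.77, 2.77], [-0.9, 2.22], [0.21, 2.48], [-1.53, 4.67], [0.24, 2.81], [-2.84, 2.84]. Speed limits (rad/s): [2.79, 2.79, 3.14, 3.14, 3.14, 3.14].

## Interface

Orientations are given as a unit quaternion [x, y, z, w].
In Python, from plant import get_state, imaging, job, ctrl gives the robot as it stands.
- The arm moves only by the tool jog_arm, never from a script. Its argument "increments" is a list of rows, each an object of numbers: "dx", "dy", "dz": the shift along the world's x, y, z each as a share of 12 cm, from -1 to 1; "ax", "ay", "az": the turn, a rotation vector about the world's x, y, z each as a share of pi/2 rad, from -1 to 1; "gripper": the gripper command: -1 is shut, 1 is fully open, values between are in proportion. A call has 1 to 10 rows; each row is the pose to reach, as a shift and turn from the pose commanded when the call began; what a row does not reach only later rows make up. A row lasts 1/10 s, in which the tool goes at most 50 mm and 8.59 degrees, less where a joint would pass 70% of its speed; a pose out of reach is approached as far as the arm can. A call with a number of a shift or a turn outside -1 to 1 is refused whole. A call with a gripper value outside its range is refused whole. The fingers move at their own pace and stop on an object; "force" is the grip in N (left out, the last holds). Time passes only in rows, so rows that repeat a pose let the fingers close. It gives the time, the measured TCP pose, the force, the opening and the grip force at its end, in the units of the state.
- get_state(): the state, without advancing time (a new reading comes with each control period).
- imaging.read_camera(name): name is "scene" or "side" or "wrist"; returns a dict with "frame" (384x512x3 uint8, blue, green, red), "depth" (384x512 float32, m along the optical axis (not along the pixel's ray), 0 where there is no reading), "camera_matrix" (3x3 intrinsics, pixels), "dist" ([k1, k2, p1, p2, k3] as OpenCV has them; the pictures are not rectified), "extrinsics" (4x4, takes a point from camera to world coordinates); the wrist camera has in their place "mount" (4x4, takes a point from camera to tool coordinates, whose origin is the TCP and whose axes are the flange's). Camera axes: x right, y up, looking along -z (the intrinsics and any distortion apply to the point x, -y, -z); pixel columns grow to the right and rows downward; lengths in m; the calibration is good to about 2 mm. A picture is of the moment at which its call begins: read the wrist's pose just before it.
- job.sign_off(): hands the job in; it is judged then, once.
The state is a dict: "time": time; "qpos": joint angles; "dq": joint speeds; "joint_efforts": joint torques, N m; "eef_pos": TCP position; "tcp_rot": TCP orientation; "contact_force": force on the tool from outside, world axes, zero at the start; "wrist_torque": the same for the moment, N m; "opening": opening from 0.0 (shut) to 1.0 (fully open); "finger_force": force on a finger pad.
Only numpy, scipy, OpenCV 4.12 (cv2) and the standard library are available. Lean on these libraries where they do the work, as an engineer would, in place of code of your own. Each camera call takes 0.05 s, during which the arm holds its last target. There are 200 camera calls.

## Task

Open the sample chest for unloading. First lift its lid by the front lip until the struts take over, and let them carry it the last stretch to fully open on their own; then swing the front flap out past upright and lower it gently, without letting it drop, until it lies on its stop. Leave the things beside the chest where they stand.

Things in the scene. Friction and masses are not known exactly. Their poses are not given: they have to be found in the camera images.
- chest: White bench-top chest, fixed, 270 mm wide (y), 220 deep (x), 150 tall without lid, open on top under the lid. Origin: centre of its underside on the bench; x points from its front (robot side, a sloping flap) to its back, y left, z up. A fixed rack of tubes, up to 131 mm above the bench, fills x from -1 to 81 mm inside. Side walls 10 mm thick stand at the flap's ends.
- lid: Grey lid, 270 mm wide, 10 thick, about 1.3 kg. Origin on its hinge line; axes equal the chest's while shut. Plate reaches 168 mm forward of the hinge; a flat lip 180 wide, 5 thick runs on to 210 mm, ending in a rounded edge. Shut, the lip juts out level, 40 mm before the flap's top, nothing beneath it (underside 150 mm above bench). Lift it with fingers tilted forward under the rounded edge.
- lid_lip (a point): Middle of the rounded front edge of the lid's lip (centre of the 8 mm round), 206 mm forward of the lid hinge line and, shut, 154 mm above the bench. It moves with the lid.
- lid_hinge (a point): Middle of the lid's hinge line, 100 mm behind the chest's origin and 150 mm above the bench; the line runs along the chest's y.
- lid_angle (a joint): Lid angle, rad: 0 shut, 1.31 fully open at its stop. Two gas struts push it open. Shut, it takes 2 to 3 N at the lip to raise; this fades to nothing at a balance point between 0.5 and 1.0 (unknown, differs each time). Let go below that it falls shut; above, the struts raise it slowly to the stop and hold it. The fingers must be off it above 1.15.
- flap (a joint): Angle of the front flap in rad: 0 shut, when it leans back into the chest 0.35 from upright; 0.35 upright; 1.83 down on its stop, lying almost level (0.09 above level) towards the robot. No spring; light friction. It falls by its own weight (0.3 kg) on either side of upright.
- flap_hinge (a point): Middle of the flap's hinge line, 100 mm in front of the chest's origin and 50 mm above the bench; the line runs along the chest's y.
- flap_bar (a point): Middle of the flap's top edge: a round steel bar, 10 mm diameter, along the chest's y, 100 mm from the flap's hinge line; moves with the flap. Below it the 6 mm flap has a hand slot 110 mm wide, from 5 to 42 mm below the bar's centre: fingers can go round the bar, which can turn between them. Flap shut: 144 mm above the bench, under the lid; flap down: about 59 mm.
- beaker: Glass beaker, 64 mm wide, 76 mm tall, standing at the left of the chest; stays. Origin: centre of its underside.
- bottle: Screw-cap bottle, 56 mm wide, 102 mm tall, standing at the right of the chest; stays. Origin: centre of its underside.
- vent_filter: Flat round vent filter, 72 mm wide, 39 mm tall, lying at the front right of the chest; stays. Origin: centre of its underside.

How it is judged:
By the outcome, as a careful person would: the job done as asked, in the order asked, and still so for the second after the job is handed in, with the robot touching nothing.
It also fails if it takes over 51 s, if anything falls off the work surface, if the arm or the gripper's body presses on something with over 40 N, if the wrist force passes 120 N, or if a joint passes its speed limit or range.

## Working session

There is one attempt and no reset: what is moved stays moved. The work goes in short steps, Python scripts to look and compute and a tool call to move; the robot and the scene stay as the last step left them, time stands still between calls to the robot, and variables do not carry over. Pictures are saved under pics/ and viewed, at most 10 in all, crops included, and the job is handed in when it is done.

Besides the shell and the picture viewer there is one more tool, called after "Call:" as name([rows], argument=value, ...), one row to a line, values as JSON. jog_arm: Moves the arm, as the interface text tells. Shift numbers are shares of 12 cm and turn numbers shares of pi/2 rad, none past 1 either way. Its arguments: {"type":"object","properties":{"increments":{"type":"array"},"force":{"type":"number"}},"required":["increments"]}

```bash
mkdir -p pics; ls; cat > h.py <<'E'
import numpy as np, cv2
from scipy.spatial.transform import Rotation as R
from plant import get_state, imaging, job, ctrl
def cam(n):
    s=get_state(); c=imaging.read_camera(n)
    if 'extrinsics' in c: T=np.array(c['extrinsics'])
    else:
        W=np.eye(4);W[:3,:3]=R.from_quat(s['tcp_rot']).as_matrix();W[:3,3]=s['eef_pos'];T=W@np.array(c['mount'])
    d=c['depth']; h,w=d.shape
    u,v=np.meshgrid(np.arange(w),np.arange(h))
    p=cv2.undistortPoints(np.stack([u,v],-1).reshape(-1,1,2).astype(np.float32),np.array(c['camera_matrix']),np.array(c['dist'])).reshape(h,w,2)
    P=np.stack([p[...,0]*d,-p[...,1]*d,-d],-1)@T[:3,:3].T+T[:3,3]
    P[d==0]=np.nan
    return c['frame'],P
E
python3 - <<'E'
from h import *
for n in ('scene','side'):
    f,P=cam(n); np.save(n+'.npy',P); cv2.imwrite(f'pics/{n}0.png',f)
print(get_state()); print(ctrl.finger_overhang)
E
```

```text
pics
{'time': 0.1, 'qpos': array([ 9.96992002e-01,  2.87117631e-01,  1.57804282e+00, -1.66808741e-05,
        1.27860301e+00, -1.49967654e-01]), 'dq': array([ 0.0005282 , -0.00224912, -0.00236925, -0.00221568,  0.00017185,
       -0.00016507]), 'joint_efforts': array([-3.90952209e-05, -4.07301950e+01, -2.93698579e+01, -1.69166751e-04,
        3.43052852e-03,  3.43386951e-06]), 'eef_pos': array([0.27725745, 0.61483013, 0.25505179]), 'tcp_rot': array([ 2.10333225e-01,  9.77629151e-01, -1.01792662e-03, -3.76806575e-04]), 'contact_force': array([ 0.65738318, -0.28009724, -0.54060577]), 'wrist_torque': array([ 0.02308494, -0.04232863,  0.0349355 ]), 'finger_force': 0.0, 'opening': 1.0002990275365524}
0.025
```

View pics/scene0.png

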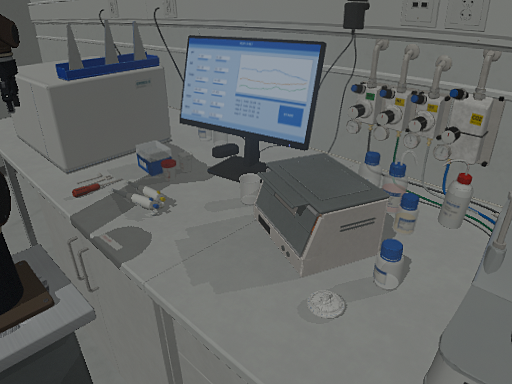

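View pics/side0.png

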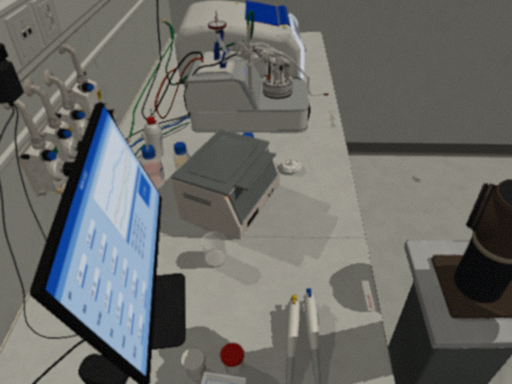

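The scene view shows the chest at about columns 255–385, rows 155–270. The vent filter is at (325,303), the bottle at (388,265) and the beaker at (250,188). The side view has the chest near (225,180). I'll fit the chest's pose from the lid's top plane.

```bash
python3 - <<'E'
from h import *
for n,(r0,r1,c0,c1) in {'scene':(140,280,245,395),'side':(120,245,165,285)}.items():
    P=np.load(n+'.npy')[r0:r1,c0:c1].reshape(-1,3); P=P[~np.isnan(P[:,0])]
    hst=np.histogram(P[:,2],bins=np.arange(.13,.18,.003)); print(n,hst[0],hst[1][:1])
    Q=P[(P[:,2]>.148)&(P[:,2]<.168)]; Q=Q[np.linalg.norm(Q[:,:2]-np.median(Q[:,:2],0),axis=1)<.2]
    r=cv2.minAreaRect((Q[:,:2]*1000).astype(np.float32)); print(len(Q),r); print(cv2.boxPoints(r))
P=np.load('scene.npy')
for nm,(u,v) in dict(filter=(325,303),bottlecap=(392,247),beaker=(250,180),slot=(264,226),lipcorner=(300,213)).items(): print(nm,P[v,u].round(3))
P=np.load('side.npy')
for nm,(u,v) in dict(filter=(290,166),beaker=(214,248)).items(): print(nm,P[v,u].round(3))
# side front-wall direction: flap plane
f=cv2.imread('pics/scene0.png')[140:330,230:420]; g=cv2.imread('pics/side0.png')[110:280,150:320]
cv2.imwrite('pics/crop1.png',np.hstack([cv2.resize(f,(400,400),interpolation=2),cv2.resize(g,(400,400),interpolation=2)]))
E
```

```text
scene [ 148  160  134  123  149  228  114  202  838 1482 1918  445   13    2
    0    0] [0.13]
4831 ((653.1444702148438, -317.6462707519531), (271.5345458984375, 221.4401092529297), 66.0502700805664)
[[ 496.84454 -396.7791 ]
 [ 699.21906 -486.66937]
 [ 809.4444  -238.51343]
 [ 607.0699  -148.62317]]
side [  55   61   63   68   56   65   85   38  402  847 1327 1272  132    1
    0    0] [0.13]
4099 ((654.7068481445312, -316.18804931640625), (273.5835266113281, 220.9182891845703), 66.29792022705078)
[[ 498.57748 -397.0387 ]
 [ 700.86084 -485.84363]
 [ 810.8362  -235.3374 ]
 [ 608.55286 -146.53247]]
filter [ 0.46  -0.491  0.019]
bottlecap [ 0.604 -0.544  0.1  ]
beaker [ 0.699 -0.059  0.052]
slot [nan nan nan]
lipcorner [ 0.557 -0.35   0.119]
filter [ 0.47  -0.474  0.018]
beaker [ 0.685 -0.108  0.011]
```

View pics/crop1.png

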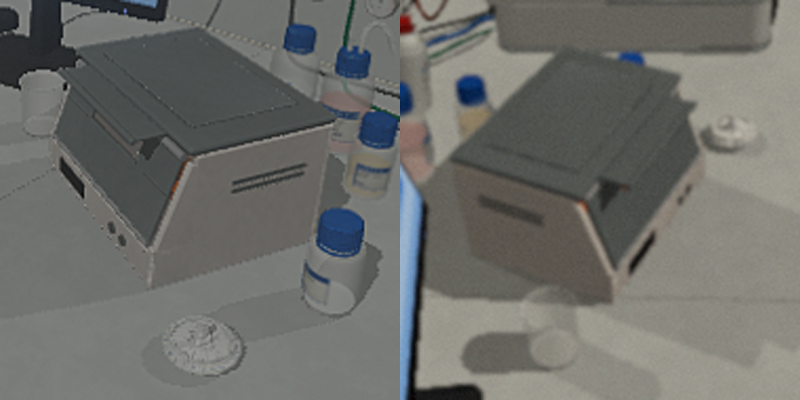

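The crop confirms the lip faces the robot and is nearly centred on it. Both cameras agree on the chest at about (0.654, -0.317), yaw -23.8°, and the 271×221 mm fit matches the stated size. Before moving, I'll check that the way across is clear.

```bash
python3 - <<'E'
from h import *
for n in ('scene','side'):
    P=np.load(n+'.npy').reshape(-1,3); Q=P[(P[:,2]>.15)&(P[:,0]>.3)&(P[:,0]<.75)&(P[:,1]>-.15)&(P[:,1]<.8)]
    print(n,len(Q), Q.min(0) if len(Q) else '', Q.max(0) if len(Q) else '')
E
```

```text
scene 8883 [0.30004145 0.24340358 0.15002741] [0.74999931 0.7998269  0.52589934]
side 375 [0.73618921 0.25101437 0.15003284] [0.74999566 0.33808985 0.19851854]
```

```bash
python3 - <<'E'
from h import *
P=np.load('scene.npy').reshape(-1,3); Q=P[(P[:,2]>.15)]
H,_,_=np.histogram2d(Q[:,0],Q[:,1],bins=[np.arange(.1,.85,.05),np.arange(-.1,.85,.05)]);
for i,r in enumerate(H.astype(int)): print(round(.1+.05*i,2),r)
E
```

```text
0.1 [0 0 0 0 0 0 0 0 0 0 0 0 0 0 0 0 0 0]
0.15 [0 0 0 0 0 0 0 0 0 0 0 0 0 0 0 0 0 0]
0.2 [ 0  0  0  0  0  0  0  0  0  0  0  0 21 99  0  0  0  0]
0.25 [  0   0   0   0   0   0   0   0   0   0   0  24 264 646  48  54   0   0]
0.3 [  0   0   0   0   0   0   0   0   0   0   0   0   0 253  50  33   0   0]
0.35 [  0   0   0   0   0   0   0   0   0   0   0   0 692 250 211 205 193 177]
0.4 [  0   0   0   0   0   0   0   0   0   0   0   0 797  89  64  30  27  28]
0.45 [  0   0   0   0   0   0   0   0   0   0   0   0 848 255  56   6  11  17]
0.5 [  0   0   0   0   0   0   0   0   0   0   0   0 775 167  37   0   0   0]
0.55 [  0   0   0   0   0   0   0   0   0   0   0   0 732   0  99   0   0   0]
0.6 [  0   0   0   0   0   0   0   0   0   0   0   0 699 378  41   0   0   0]
0.65 [  0   0   0   0   0   0   0   0   0   0   0   0 637   5  51   0   0   0]
0.7 [  0   0   0   0   0   0   3  58  84   0   0   0 607 141  77   0   0   0]
0.75 [  0  57 186 306 412 499 573 573 435   0   0   0 574 187  14   0   0   0]
```

Call:
jog_arm([
  {"dx":0.1,"dy":-1,"gripper":-1},
  {"dx":0.1,"dy":-1,"gripper":-1},
  {"dx":0.1,"dy":-1,"gripper":-1},
], force=40)

```text
$.increments[0]: bad value
```

Call:
jog_arm([
  {"dx":0.3,"dy":-1,"gripper":-1},
  {"dx":0.3,"dy":-1,"gripper":-1},
  {"dx":0.3,"dy":-1,"gripper":-1},
])

```text
$.increments[0]: bad value
```

Call:
jog_arm([
  {"dx":0.6,"dy":-1,"gripper":-1},
  {"dx":0.6,"dy":-1,"gripper":-1},
  {"dx":0.6,"dy":-1,"gripper":-1},
])

```text
$.increments[0]: bad value
```

Call:
jog_arm([
  {"dx":0.6,"dy":-1,"gripper":-1},
  {"dx":0.6,"dy":-1,"gripper":-1},
  {"dx":0.6,"dy":-1,"gripper":-1},
])

```text
$.increments[0]: bad value
```

Call:
jog_arm([
  {"dx":0,"dy":-1,"gripper":-1},
  {"dx":0,"dy":-1,"gripper":-1},
  {"dx":0,"dy":-1,"gripper":-1},
])

```text
$.increments[0]: bad value
```

Call:
jog_arm([
  {"dx":0,"dy":-1,"gripper":-1},
  {"dx":0,"dy":-1,"gripper":-1},
  {"dx":0,"dy":-1,"gripper":-1},
])

```text
$.increments[0]: bad value
```

Call:
jog_arm([
  {"dx":0,"dy":-1,"gripper":-1},
  {"dx":0,"dy":-1,"gripper":-1},
  {"dx":0,"dy":-1,"gripper":-1},
  {"dx":0,"dy":-1,"gripper":-1},
])

```text
$.increments[0]: bad value
```

Rows probably need all seven numbers, so I'll test one call.

Call:
jog_arm([
  {"dx":0.1,"dy":-1,"dz":0,"ax":0,"ay":0,"az":0,"gripper":-1},
  {"dx":0.1,"dy":-1,"dz":0,"ax":0,"ay":0,"az":0,"gripper":-1},
  {"dx":0.1,"dy":-1,"dz":0,"ax":0,"ay":0,"az":0,"gripper":-1},
], force=40)

```text
time: 0.4
eef_pos: [0.2891, 0.492, 0.2547]
tcp_rot: [0.211, 0.978, -0.002, -0.001]
contact_force: [1.0, 0.2, -0.0]
opening: 0.516
finger_force: 0.0
```

Call:
jog_arm([
  {"dx":0.3,"dy":-1,"dz":0,"ax":0,"ay":0,"az":0,"gripper":-1},
  {"dx":0.3,"dy":-1,"dz":0,"ax":0,"ay":0,"az":0,"gripper":-1},
  {"dx":0.3,"dy":-1,"dz":0,"ax":0,"ay":0,"az":0,"gripper":-1},
])

```text
time: 0.7
eef_pos: [0.3256, 0.3724, 0.2556]
tcp_rot: [0.211, 0.977, -0.001, -0.0]
contact_force: [0.6, -0.6, 0.2]
opening: -0.003
finger_force: 0.0
```

Call:
jog_arm([
  {"dx":0.6,"dy":-1,"dz":0,"ax":0,"ay":0,"az":0,"gripper":-1},
  {"dx":0.6,"dy":-1,"dz":0,"ax":0,"ay":0,"az":0,"gripper":-1},
  {"dx":0.6,"dy":-1,"dz":0,"ax":0,"ay":0,"az":0,"gripper":-1},
])

```text
time: 1.0
eef_pos: [0.398, 0.2532, 0.2561]
tcp_rot: [0.211, 0.978, -0.0, 0.0]
contact_force: [0.9, 1.1, -0.0]
opening: -0.003
finger_force: 0.0
```

Call:
jog_arm([
  {"dx":0.6,"dy":-1,"dz":0,"ax":0,"ay":0,"az":0,"gripper":-1},
  {"dx":0.6,"dy":-1,"dz":0,"ax":0,"ay":0,"az":0,"gripper":-1},
  {"dx":0.6,"dy":-1,"dz":0,"ax":0,"ay":0,"az":0,"gripper":-1},
])

```text
time: 1.3
eef_pos: [0.4702, 0.1329, 0.2561]
tcp_rot: [0.211, 0.978, -0.0, -0.0]
contact_force: [-0.2, -0.9, 0.3]
opening: -0.004
finger_force: 0.0
```

Call:
jog_arm([
  {"dx":0,"dy":-1,"dz":0,"ax":0,"ay":0,"az":0,"gripper":-1},
  {"dx":0,"dy":-1,"dz":0,"ax":0,"ay":0,"az":0,"gripper":-1},
  {"dx":0,"dy":-1,"dz":0,"ax":0,"ay":0,"az":0,"gripper":-1},
])

```text
time: 1.6
eef_pos: [0.4692, 0.012, 0.2559]
tcp_rot: [0.212, 0.977, -0.001, -0.0]
contact_force: [0.6, -0.1, 0.1]
opening: -0.003
finger_force: 0.0
```

Call:
jog_arm([
  {"dx":0,"dy":-1,"dz":0,"ax":0,"ay":0,"az":0,"gripper":-1},
  {"dx":0,"dy":-1,"dz":0,"ax":0,"ay":0,"az":0,"gripper":-1},
  {"dx":0,"dy":-1,"dz":0,"ax":0,"ay":0,"az":0,"gripper":-1},
])

```text
time: 1.9
eef_pos: [0.469, -0.108, 0.256]
tcp_rot: [0.212, 0.977, -0.0, -0.0]
contact_force: [-0.2, 0.6, -0.9]
opening: 0.002
finger_force: 0.0
```

Call:
jog_arm([
  {"dx":0,"dy":-1,"dz":0,"ax":0,"ay":0,"az":0,"gripper":-1},
  {"dx":0,"dy":-1,"dz":0,"ax":0,"ay":0,"az":0,"gripper":-1},
  {"dx":0,"dy":-1,"dz":0,"ax":0,"ay":0,"az":0,"gripper":-1},
])

```text
time: 2.2
eef_pos: [0.4689, -0.2282, 0.256]
tcp_rot: [0.212, 0.977, -0.0, -0.0]
contact_force: [-0.6, 0.2, -0.3]
opening: 0.0
finger_force: 0.0
```

Call:
jog_arm([
  {"dx":0,"dy":0,"dz":0,"ax":-0.2,"ay":-0.46,"az":0,"gripper":-1},
  {"dx":0,"dy":0,"dz":0,"ax":-0.2,"ay":-0.46,"az":0,"gripper":-1},
  {"dx":0,"dy":0,"dz":0,"ax":-0.2,"ay":-0.46,"az":0,"gripper":-1},
  {"dx":0,"dy":0,"dz":0,"ax":-0.2,"ay":-0.46,"az":0,"gripper":-1},
  {"dx":0,"dy":0,"dz":0,"ax":-0.2,"ay":-0.46,"az":0,"gripper":-1},
  {"dx":0,"dy":0,"dz":0,"ax":-0.2,"ay":-0.46,"az":0,"gripper":-1},
  {"dx":0,"dy":0,"dz":0,"ax":-0.2,"ay":-0.46,"az":0,"gripper":-1},
])

```text
time: 2.9
eef_pos: [0.4682, -0.2238, 0.2542]
tcp_rot: [0.195, 0.903, -0.075, 0.375]
contact_force: [0.2, -0.9, -0.2]
opening: -0.0
finger_force: 0.0
```

```bash
python3 -c "
from h import *
s=get_state();print(s['time'],s['qpos'].round(3),s['eef_pos'].round(4),R.from_quat(s['tcp_rot']).as_matrix().round(3))
f,P=cam('wrist');cv2.imwrite('pics/w1.png',f);np.save('w1.npy',P)"
```

```text
2.9 [-0.746 -0.411  2.366  0.521  0.487 -2.267] [ 0.4682 -0.2238  0.2542] [[-0.643  0.408  0.648]
 [ 0.296  0.913 -0.281]
 [-0.707  0.011 -0.707]]
```

View pics/w1.png

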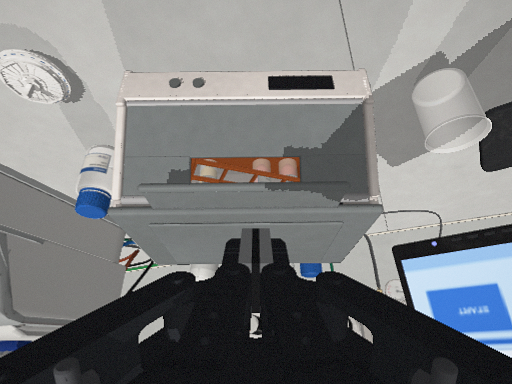

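The wrist view shows the lip edge at about row 187, columns 138–345, the slot at row 170 and the fingertips at (257,235). The fingers are roughly centred on the lip. I'll refine the lip position from this depth image.

```bash
cat >> h.py <<'E'
YAW=np.radians(-23.8); O=np.array([.654,-.317,0]); RC=R.from_euler('z',YAW).as_matrix()
def toC(P): return (P-O)@RC
def W(p): return RC@np.asarray(p)+O
def show(): 
    s=get_state(); M=R.from_quat(s['tcp_rot']).as_matrix(); z=RC.T@M[:,2]; print('t',s['time'],'tcp_c',toC(s['eef_pos']).round(4),'phi',np.degrees(np.arctan2(z[0],-z[2])).round(1),'z',z.round(3),'q',s['qpos'].round(2))
E
python3 - <<'E'
from h import *
show()
C=toC(np.load('w1.npy')).reshape(-1,3)
for y in (-.08,-.05,0,.05,.08):
    q=C[(abs(C[:,1]-y)<.012)&(C[:,2]>.135)&(C[:,0]<-.07)&(C[:,2]<.17)]
    if len(q): print(y,len(q),q[q[:,0].argsort()][[0,len(q)//20,len(q)//2]].round(4).tolist())
q=C[(C[:,2]>.14)&(C[:,2]<.17)&(C[:,0]<-.09)&(C[:,0]>-.13)];print('lip y',np.percentile(q[:,1],[1,99]))
q=C[(C[:,2]>.151)&(C[:,2]<.17)&(C[:,0]<.05)&(C[:,0]>-.05)];print('lid y',np.percentile(q[:,1],[1,99]),np.median(q[:,2]))
E
```

```text
t 2.95 tcp_c [-0.2067  0.0101  0.2556] phi 45.0 z [ 0.708  0.004 -0.707] q [-0.75 -0.41  2.36  0.52  0.49 -2.27]
-0.08 613 [[-0.1103, -0.0836, 0.1562], [-0.1094, -0.0765, 0.1538], [-0.0968, -0.0833, 0.1567]]
-0.05 671 [[-0.1104, -0.0423, 0.1538], [-0.1093, -0.0552, 0.154], [-0.0964, -0.0569, 0.1558]]
0 669 [[-0.1105, 0.0028, 0.1565], [-0.1091, 0.0028, 0.1527], [-0.0967, 0.0024, 0.1567]]
0.05 654 [[-0.1106, 0.0553, 0.1562], [-0.109, 0.0393, 0.157], [-0.0957, 0.053, 0.1558]]
0.08 602 [[-0.1098, 0.0725, 0.155], [-0.1089, 0.0814, 0.1536], [-0.0967, 0.0837, 0.1567]]
lip y [-0.08808871  0.08776132]
lid y [-0.13004237  0.31422644] 0.16334712853976288
```

Call:
jog_arm([
  {"dx":0.13,"dy":-0.15,"dz":-1,"ax":0,"ay":0,"az":0,"gripper":-1},
  {"dx":0.13,"dy":-0.15,"dz":-1,"ax":0,"ay":0,"az":0,"gripper":-1},
  {"dx":0.13,"dy":-0.15,"dz":-1,"ax":0,"ay":0,"az":0,"gripper":-1},
  {"dx":0.13,"dy":-0.15,"dz":-1,"ax":0,"ay":0,"az":0,"gripper":-1},
])

```text
time: 3.35
eef_pos: [0.4851, -0.2394, 0.1364]
tcp_rot: [0.197, 0.905, -0.073, 0.369]
contact_force: [-0.1, 1.3, -0.5]
opening: 0.001
finger_force: 0.0
```

Call:
jog_arm([
  {"dx":0.21,"dy":-0.09,"dz":-0.07,"ax":0,"ay":0,"az":0,"gripper":-1},
  {"dx":0.42,"dy":-0.185,"dz":-0.07,"ax":0,"ay":0,"az":0,"gripper":-1},
  {"dx":0.42,"dy":-0.185,"dz":-0.07,"ax":0,"ay":0,"az":0,"gripper":-1},
])

```text
time: 3.65
eef_pos: [0.5389, -0.267, 0.1404]
tcp_rot: [0.192, 0.904, -0.075, 0.373]
contact_force: [0.2, -0.2, 0.5]
opening: 0.0
finger_force: 0.0
```

```bash
cat > lift.py <<'E'
from h import *
def tcp(th,phi):
    C=np.array([.1-.206*np.cos(th),.15+.004*np.cos(th)+.206*np.sin(th)]); n=np.array([np.cos(phi),np.sin(phi)]); t=np.array([np.sin(phi),-np.cos(phi)])
    p=C-.015*n-.007*t; return W([p[0],0,p[1]])
phi=lambda th: np.radians(np.interp(th,[0,.4,1.1],[45,45,20]))
if __name__=='__main__':
    show(); s=get_state(); p0=s['eef_pos']; f0=phi(0)
    for th in (0,.1,.2,.3,.4,.5,.6,.7,.8,.9,1.0,1.05,1.1):
        d=(tcp(th,phi(th))-p0)/.12; a=RC@[0,phi(th)-f0,0]/(np.pi/2)*-1
        print(th,d.round(3),(-a).round(3),np.degrees(phi(th)).round(1))
E
python3 lift.py
```

```text
t 3.65 tcp_c [-0.1255 -0.0007  0.1404] phi 44.7 z [ 0.704  0.005 -0.71 ] q [-0.71  0.01  2.25  1.07  0.24 -2.84]
0 [ 0.033 -0.008  0.066] [0. 0. 0.] 45.0
0.1 [ 0.041 -0.012  0.237] [0. 0. 0.] 45.0
0.2 [ 0.064 -0.022  0.406] [0. 0. 0.] 45.0
0.3 [ 0.103 -0.039  0.572] [0. 0. 0.] 45.0
0.4 [ 0.157 -0.063  0.732] [0. 0. 0.] 45.0
0.5 [ 0.223 -0.092  0.893] [-0.016 -0.036  0.   ] 41.4
0.6 [ 0.303 -0.127  1.046] [-0.032 -0.073  0.   ] 37.9
0.7 [ 0.396 -0.168  1.189] [-0.048 -0.109  0.   ] 34.3
0.8 [ 0.502 -0.215  1.321] [-0.064 -0.145  0.   ] 30.7
0.9 [ 0.62  -0.267  1.44 ] [-0.08  -0.182  0.   ] 27.1
1.0 [ 0.747 -0.323  1.546] [-0.096 -0.218  0.   ] 23.6
1.05 [ 0.814 -0.353  1.593] [-0.104 -0.236  0.   ] 21.8
1.1 [ 0.884 -0.384  1.637] [-0.112 -0.254  0.   ] 20.0
```

The wrist is at its joint limits (q5 = 0.24, q6 = -2.84), so I'll ease the tilt by 10° and check again.

Call:
jog_arm([
  {"dx":0,"dy":0,"dz":0,"ax":0.045,"ay":0.1,"az":0,"gripper":-1},
  {"dx":0,"dy":0,"dz":0,"ax":0.045,"ay":0.1,"az":0,"gripper":-1},
  {"dx":0,"dy":0,"dz":0,"ax":0.045,"ay":0.1,"az":0,"gripper":-1},
])

```text
time: 3.95
eef_pos: [0.5355, -0.265, 0.1387]
tcp_rot: [0.2, 0.934, -0.058, 0.291]
contact_force: [0.7, 0.4, 0.7]
opening: 0.001
finger_force: 0.0
```

```bash
python3 -c "
from h import *
show()"
```

```text
t 3.95 tcp_c [-0.1294 -0.0002  0.1387] phi 34.5 z [ 0.567  0.004 -0.824] q [-0.69  0.03  2.18  0.44  0.38 -2.2 ]
```

```bash
sed -i 's/\[0,.4,1.1\],\[45,45,20\]/[0,.6,1.1],[34.5,34.5,20]/; s/(-a).round/a.round/' lift.py; python3 lift.py
```

```text
t 3.95 tcp_c [-0.1294 -0.0002  0.1387] phi 34.5 z [ 0.567  0.004 -0.824] q [-0.69  0.03  2.18  0.44  0.38 -2.2 ]
0 [ 0.055 -0.022  0.105] [-0. -0. -0.] 34.5
0.1 [ 0.063 -0.026  0.276] [-0. -0. -0.] 34.5
0.2 [ 0.086 -0.036  0.445] [-0. -0. -0.] 34.5
0.3 [ 0.125 -0.053  0.611] [-0. -0. -0.] 34.5
0.4 [ 0.179 -0.077  0.771] [-0. -0. -0.] 34.5
0.5 [ 0.247 -0.107  0.924] [-0. -0. -0.] 34.5
0.6 [ 0.329 -0.143  1.068] [-0. -0. -0.] 34.5
0.7 [ 0.423 -0.185  1.21 ] [ 0.013  0.029 -0.   ] 31.6
0.8 [ 0.53  -0.232  1.34 ] [ 0.026  0.059 -0.   ] 28.7
0.9 [ 0.648 -0.284  1.458] [ 0.039  0.088 -0.   ] 25.8
1.0 [ 0.775 -0.34   1.562] [ 0.052  0.118 -0.   ] 22.9
1.05 [ 0.843 -0.37   1.609] [ 0.059  0.133 -0.   ] 21.5
1.1 [ 0.912 -0.4    1.651] [ 0.065  0.147 -0.   ] 20.0
```

Call:
jog_arm([
  {"dx":0.055,"dy":-0.022,"dz":0.0,"ax":0,"ay":0,"az":0,"gripper":-1},
  {"dx":0.055,"dy":-0.022,"dz":0.06,"ax":0,"ay":0,"az":0,"gripper":-1},
  {"dx":0.055,"dy":-0.022,"dz":0.105,"ax":0,"ay":0,"az":0,"gripper":-1},
  {"dx":0.06,"dy":-0.024,"dz":0.19,"ax":0,"ay":0,"az":0,"gripper":-1},
  {"dx":0.063,"dy":-0.026,"dz":0.276,"ax":0,"ay":0,"az":0,"gripper":-1},
  {"dx":0.063,"dy":-0.026,"dz":0.276,"ax":0,"ay":0,"az":0,"gripper":-1},
])

```text
time: 4.55
eef_pos: [0.542, -0.2667, 0.17]
tcp_rot: [0.201, 0.934, -0.056, 0.29]
contact_force: [-4.0, 1.1, -2.1]
opening: 0.001
finger_force: 1.9
```

```bash
cat > ang.py <<'E'
from h import *
show(); print(get_state()['contact_force'].round(1))
f,P=cam('side'); C=toC(P)[100:260,150:300].reshape(-1,3)
q=C[(abs(C[:,1])<.12)&(C[:,2]>.145)&(C[:,0]>-.13)&(C[:,0]<.11)]
a=np.arctan2(q[:,2]-.15,.1-q[:,0]); r=np.hypot(q[:,2]-.15,.1-q[:,0]); k=(r>.06)&(r<.19); print('lid n',k.sum(),'ang pct',np.percentile(a[k],[10,25,50,75,90]).round(3))
E
python3 ang.py
```

```text
t 4.55 tcp_c [-0.1227  0.0009  0.17  ] phi 34.4 z [ 0.565  0.008 -0.825] q [-0.68 -0.01  2.15  0.38  0.44 -2.13]
[-4.   1.1 -2.1]
lid n 2205 ang pct [0.109 0.138 0.176 0.214 0.254]
```

The lid is rising as predicted (about 0.09 rad, 4–5 N). Continuing along the arc.

Call:
jog_arm([
  {"dx":0.01,"dy":-0.004,"dz":0.085,"ax":0,"ay":0,"az":0,"gripper":-1},
  {"dx":0.023,"dy":-0.01,"dz":0.169,"ax":0,"ay":0,"az":0,"gripper":-1},
  {"dx":0.042,"dy":-0.018,"dz":0.252,"ax":0,"ay":0,"az":0,"gripper":-1},
  {"dx":0.062,"dy":-0.027,"dz":0.335,"ax":0,"ay":0,"az":0,"gripper":-1},
  {"dx":0.088,"dy":-0.039,"dz":0.415,"ax":0,"ay":0,"az":0,"gripper":-1},
  {"dx":0.116,"dy":-0.051,"dz":0.495,"ax":0,"ay":0,"az":0,"gripper":-1},
  {"dx":0.15,"dy":-0.066,"dz":0.572,"ax":0,"ay":0,"az":0,"gripper":-1},
  {"dx":0.184,"dy":-0.081,"dz":0.648,"ax":0,"ay":0,"az":0,"gripper":-1},
  {"dx":0.225,"dy":-0.099,"dz":0.72,"ax":0,"ay":0,"az":0,"gripper":-1},
  {"dx":0.266,"dy":-0.117,"dz":0.792,"ax":0,"ay":0,"az":0,"gripper":-1},
])

```text
time: 5.6
eef_pos: [0.5755, -0.282, 0.2662]
tcp_rot: [0.202, 0.933, -0.057, 0.292]
contact_force: [-1.4, 1.0, 0.3]
opening: -0.002
finger_force: 0.9
```

```bash
python3 ang.py
```

```text
t 5.6 tcp_c [-0.086   0.0003  0.2662] phi 34.6 z [ 0.568  0.006 -0.823] q [-0.67 -0.05  2.    0.26  0.62 -1.98]
[-1.4  1.   0.3]
lid n 1200 ang pct [-0.006  0.615  0.655  0.702  0.745]
```

Call:
jog_arm([
  {"dx":0.047,"dy":-0.021,"dz":0.071,"ax":0.006,"ay":0.015,"az":0,"gripper":-1},
  {"dx":0.094,"dy":-0.042,"dz":0.142,"ax":0.013,"ay":0.029,"az":0,"gripper":-1},
  {"dx":0.147,"dy":-0.065,"dz":0.207,"ax":0.02,"ay":0.044,"az":0,"gripper":-1},
  {"dx":0.201,"dy":-0.089,"dz":0.272,"ax":0.026,"ay":0.059,"az":0,"gripper":-1},
  {"dx":0.26,"dy":-0.115,"dz":0.331,"ax":0.033,"ay":0.073,"az":0,"gripper":-1},
  {"dx":0.319,"dy":-0.141,"dz":0.39,"ax":0.039,"ay":0.088,"az":0,"gripper":-1},
  {"dx":0.382,"dy":-0.169,"dz":0.442,"ax":0.045,"ay":0.103,"az":0,"gripper":-1},
  {"dx":0.446,"dy":-0.197,"dz":0.494,"ax":0.052,"ay":0.118,"az":0,"gripper":-1},
  {"dx":0.514,"dy":-0.227,"dz":0.541,"ax":0.059,"ay":0.133,"az":0,"gripper":-1},
])

```text
time: 6.55
eef_pos: [0.6375, -0.3096, 0.3307]
tcp_rot: [0.208, 0.96, -0.034, 0.184]
contact_force: [0.1, 1.0, 1.3]
opening: 0.0
finger_force: 0.0
```

```bash
python3 ang.py; python3 ang.py
```

```text
t 6.55 tcp_c [-1.800e-02  2.000e-04  3.307e-01] phi 21.6 z [ 0.368  0.006 -0.93 ] q [-0.62  0.14  1.64  0.1   0.99 -1.8 ]
[0.1 1.  1.3]
lid n 847 ang pct [-0.012  0.263  1.039  1.043  1.048]
t 6.6 tcp_c [-1.640e-02 -1.000e-04  3.324e-01] phi 21.7 z [ 0.37   0.006 -0.929] q [-0.62  0.14  1.63  0.1   0.99 -1.8 ]
[ 0.  -0.   1.6]
lid n 927 ang pct [-0.011  0.511  1.067  1.072  1.077]
```

The lid has left the fingers (zero pad force, angle still growing), so I'll back away along the chest's -x.

Call:
jog_arm([
  {"dx":-0.25,"dy":0.11,"dz":0,"ax":0,"ay":0,"az":0,"gripper":-1},
  {"dx":-0.76,"dy":0.336,"dz":0,"ax":0,"ay":0,"az":0,"gripper":-1},
  {"dx":-0.76,"dy":0.336,"dz":0,"ax":0,"ay":0,"az":0,"gripper":-1},
])

```text
time: 6.95
eef_pos: [0.5426, -0.2668, 0.3278]
tcp_rot: [0.208, 0.96, -0.033, 0.182]
contact_force: [0.7, 0.1, 0.7]
opening: -0.002
finger_force: 0.0
```

```bash
python3 ang.py; python3 ang.py
```

```text
t 6.95 tcp_c [-0.1222  0.0009  0.3278] phi 21.3 z [ 0.364  0.007 -0.931] q [-0.66 -0.09  1.88  0.11  0.99 -1.85]
[0.7 0.1 0.7]
lid n 1630 ang pct [0.003 1.31  1.324 1.331 1.338]
t 7.0 tcp_c [-0.1227  0.001   0.3286] phi 21.4 z [ 0.364  0.007 -0.931] q [-0.66 -0.09  1.88  0.11  0.99 -1.85]
[ 0.5  0.9 -0.4]
lid n 1620 ang pct [0.002 1.31  1.323 1.331 1.338]
```

The lid is on its stop (about 1.31–1.32 measured, not moving). Next I'll point the tool straight down, yaw it so the jaws close along chest x, open them part way and go above the bar.

Call:
jog_arm([
  {"dx":0,"dy":0,"dz":0,"ax":0.096,"ay":0.218,"az":0,"gripper":0},
  {"dx":0,"dy":0,"dz":0,"ax":0.096,"ay":0.218,"az":0,"gripper":0},
  {"dx":0,"dy":0,"dz":0,"ax":0.096,"ay":0.218,"az":0,"gripper":0},
], force=25)

```text
time: 7.35
eef_pos: [0.5469, -0.2696, 0.3303]
tcp_rot: [0.213, 0.977, 0.003, 0.0]
contact_force: [-1.1, -0.1, -0.4]
opening: 0.491
finger_force: 0.0
```

Call:
jog_arm([
  {"dx":0,"dy":0,"dz":0,"ax":0,"ay":0,"az":-0.5,"gripper":0},
  {"dx":0,"dy":0,"dz":0,"ax":0,"ay":0,"az":-0.5,"gripper":0},
  {"dx":0,"dy":0,"dz":-0.2,"ax":0,"ay":0,"az":-0.5,"gripper":0},
  {"dx":0,"dy":0,"dz":-0.4,"ax":0,"ay":0,"az":-0.5,"gripper":0},
  {"dx":0,"dy":0,"dz":-0.8,"ax":0,"ay":0,"az":-0.5,"gripper":0},
  {"dx":0,"dy":0,"dz":-0.8,"ax":0,"ay":0,"az":-0.5,"gripper":0},
])

```text
time: 7.95
eef_pos: [0.543, -0.2668, 0.2251]
tcp_rot: [0.572, 0.82, 0.003, -0.004]
contact_force: [-0.8, 1.0, -0.8]
opening: 0.503
finger_force: 0.0
```

Call:
jog_arm([
  {"dx":0,"dy":0,"dz":0,"ax":0,"ay":0,"az":-0.5,"gripper":0},
  {"dx":0,"dy":0,"dz":0,"ax":0,"ay":0,"az":-0.5,"gripper":0},
  {"dx":0.2,"dy":-0.09,"dz":0,"ax":0,"ay":0,"az":-0.5,"gripper":0},
  {"dx":0.427,"dy":-0.188,"dz":0,"ax":0,"ay":0,"az":-0.5,"gripper":0},
  {"dx":0.427,"dy":-0.188,"dz":0,"ax":0,"ay":0,"az":-0.5,"gripper":0},
  {"dx":0.427,"dy":-0.188,"dz":0,"ax":0,"ay":0,"az":-0.5,"gripper":0},
])

```text
time: 8.55
eef_pos: [0.5982, -0.292, 0.2328]
tcp_rot: [0.842, 0.539, 0.002, 0.004]
contact_force: [0.0, 0.8, -0.9]
opening: 0.502
finger_force: 0.0
```

```bash
python3 - <<'E'
from h import *
show(); M=RC.T@R.from_quat(get_state()['tcp_rot']).as_matrix(); print('tool y in chest',M[:,1].round(3),get_state()['opening'])
f,P=cam('wrist'); cv2.imwrite('pics/w2.png',f); C=toC(P).reshape(-1,3)
q=C[(abs(C[:,1])<.1)&(C[:,2]>.136)&(C[:,2]<.155)&(C[:,0]<-.04)&(C[:,0]>-.09)]
print(len(q),q.mean(0).round(4),np.percentile(q[:,0],[2,50,98]).round(4),np.percentile(q[:,2],[2,50,98]).round(4),np.percentile(q[:,1],[2,98]).round(3))
E
```

```text
t 8.55 tcp_c [-0.0612  0.0004  0.2328] phi 0.5 z [ 0.008 -0.    -1.   ] q [-0.61  0.28  1.63  0.    1.23 -0.18]
tool y in chest [ 1.    -0.016  0.008] 0.5021343106080539
4169 [-0.0645  0.0133  0.1472] [-0.0698 -0.0644 -0.0597] [0.1376 0.1477 0.1495] [-0.094  0.097]
```

View pics/w2.png

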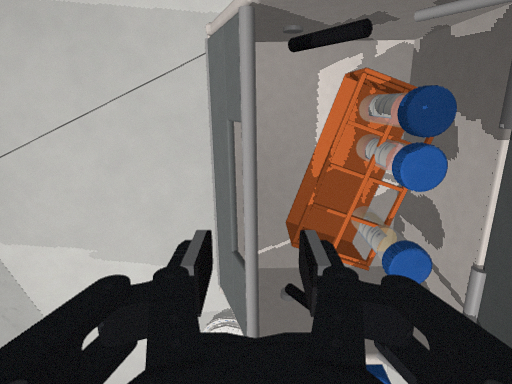

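The wrist view shows the bar as a vertical line at column 250, lying between the open fingers (columns 205 and 310), with the slot at rows 120–250 and the rack well to the right. The bar measures x ≈ -64.5 mm with its top at 149 mm, as expected. Now I'll descend and close.

Call:
jog_arm([
  {"dx":-0.027,"dy":0.012,"dz":-0.3,"ax":0,"ay":0,"az":0,"gripper":0},
  {"dx":-0.027,"dy":0.012,"dz":-0.6,"ax":0,"ay":0,"az":0,"gripper":0},
  {"dx":-0.027,"dy":0.012,"dz":-0.705,"ax":0,"ay":0,"az":0,"gripper":0},
  {"dx":-0.027,"dy":0.012,"dz":-0.705,"ax":0,"ay":0,"az":0,"gripper":0},
])

```text
time: 9.0
eef_pos: [0.5923, -0.289, 0.1459]
tcp_rot: [0.841, 0.541, 0.001, 0.001]
contact_force: [-0.3, 0.4, 0.0]
opening: 0.502
finger_force: 0.0
```

Call:
jog_arm([
  {"dx":0,"dy":0,"dz":0,"ax":0,"ay":0,"az":0,"gripper":-1},
  {"dx":0,"dy":0,"dz":0,"ax":0,"ay":0,"az":0,"gripper":-1},
  {"dx":0,"dy":0,"dz":0,"ax":0,"ay":0,"az":0,"gripper":-1},
  {"dx":0,"dy":0,"dz":0,"ax":0,"ay":0,"az":0,"gripper":-1},
  {"dx":0,"dy":0,"dz":0,"ax":0,"ay":0,"az":0,"gripper":-1},
], force=25)

```text
time: 9.5
eef_pos: [0.5948, -0.2906, 0.1517]
tcp_rot: [0.841, 0.541, 0.003, 0.006]
contact_force: [2.3, -1.4, 5.8]
opening: 0.108
finger_force: 24.9
```

```bash
cat > flap.py <<'E'
from h import *
show(); p0=get_state()['eef_pos']
b=lambda t: W([-.1+.1*np.sin(.35-t),0,.05+.1*np.cos(.35-t)])
b0=float(__import__('sys').argv[1])
for t in np.arange(b0,1.85,.1): print(round(t,2),((b(t)-b(b0))/.12).round(3))
print('end',((b(1.83)-b(b0))/.12).round(3))
E
python3 flap.py 0
```

```text
t 9.5 tcp_c [-0.0648  0.0002  0.1517] phi 0.7 z [ 0.012 -0.001 -1.   ] q [-0.61  0.35  1.7   0.    1.08 -0.18]
0.0 [0. 0. 0.]
0.1 [-0.073  0.032  0.025]
0.2 [-0.148  0.065  0.041]
0.3 [-0.223  0.099  0.049]
0.4 [-0.3    0.132  0.049]
0.5 [-0.375  0.166  0.041]
0.6 [-0.45   0.199  0.025]
0.7 [-0.523  0.231  0.   ]
0.8 [-0.593  0.262 -0.032]
0.9 [-0.66   0.291 -0.072]
1.0 [-0.723  0.319 -0.119]
1.1 [-0.781  0.345 -0.173]
1.2 [-0.834  0.368 -0.233]
1.3 [-0.882  0.389 -0.298]
1.4 [-0.923  0.407 -0.368]
1.5 [-0.957  0.422 -0.442]
1.6 [-0.985  0.434 -0.52 ]
1.7 [-1.005  0.443 -0.6  ]
1.8 [-1.018  0.449 -0.682]
end [-1.021  0.45  -0.707]
```

Call:
jog_arm([
  {"dx":-0.036,"dy":0.016,"dz":0.043,"ax":0,"ay":0,"az":0,"gripper":-1},
  {"dx":-0.073,"dy":0.032,"dz":0.055,"ax":0,"ay":0,"az":0,"gripper":-1},
  {"dx":-0.11,"dy":0.048,"dz":0.063,"ax":0,"ay":0,"az":0,"gripper":-1},
  {"dx":-0.148,"dy":0.065,"dz":0.071,"ax":0,"ay":0,"az":0,"gripper":-1},
  {"dx":-0.185,"dy":0.082,"dz":0.075,"ax":0,"ay":0,"az":0,"gripper":-1},
  {"dx":-0.223,"dy":0.099,"dz":0.079,"ax":0,"ay":0,"az":0,"gripper":-1},
  {"dx":-0.261,"dy":0.115,"dz":0.079,"ax":0,"ay":0,"az":0,"gripper":-1},
  {"dx":-0.3,"dy":0.132,"dz":0.079,"ax":0,"ay":0,"az":0,"gripper":-1},
])

```text
time: 10.3
eef_pos: [0.5571, -0.2739, 0.159]
tcp_rot: [0.841, 0.541, 0.002, 0.003]
contact_force: [-0.6, -1.8, 5.5]
opening: 0.105
finger_force: 24.6
```

```bash
python3 -c "
from h import *
show();s=get_state();print(s['contact_force'],s['opening'],s['wrist_torque'])"
```

```text
t 10.3 tcp_c [-0.1061  0.0004  0.159 ] phi 0.4 z [ 0.008 -0.001 -1.   ] q [-0.62  0.26  1.8   0.    1.08 -0.19]
[-0.56533346 -1.82301825  5.54615512] 0.10498956726957795 [-0.30092061 -0.19422983  0.07878331]
```

The flap is now just past upright and firmly held. I'll lower it along the arc.

Call:
jog_arm([
  {"dx":-0.037,"dy":0.017,"dz":0.016,"ax":0,"ay":0,"az":0,"gripper":-1},
  {"dx":-0.075,"dy":0.034,"dz":0.012,"ax":0,"ay":0,"az":0,"gripper":-1},
  {"dx":-0.113,"dy":0.05,"dz":0.005,"ax":0,"ay":0,"az":0,"gripper":-1},
  {"dx":-0.15,"dy":0.067,"dz":-0.004,"ax":0,"ay":0,"az":0,"gripper":-1},
  {"dx":-0.187,"dy":0.083,"dz":-0.015,"ax":0,"ay":0,"az":0,"gripper":-1},
  {"dx":-0.223,"dy":0.099,"dz":-0.029,"ax":0,"ay":0,"az":0,"gripper":-1},
  {"dx":-0.258,"dy":0.115,"dz":-0.045,"ax":0,"ay":0,"az":0,"gripper":-1},
  {"dx":-0.293,"dy":0.13,"dz":-0.061,"ax":0,"ay":0,"az":0,"gripper":-1},
  {"dx":-0.327,"dy":0.145,"dz":-0.08,"ax":0,"ay":0,"az":0,"gripper":-1},
  {"dx":-0.36,"dy":0.159,"dz":-0.101,"ax":0,"ay":0,"az":0,"gripper":-1},
])

```text
time: 11.3
eef_pos: [0.5142, -0.2548, 0.1458]
tcp_rot: [0.841, 0.541, 0.002, 0.004]
contact_force: [3.4, -4.6, -6.6]
opening: 0.102
finger_force: 24.4
```

```bash
python3 -c "
from h import *
show();s=get_state();print(s['contact_force'],s['opening'],s['wrist_torque'])"; python3 flap.py 0.9
```

```text
t 11.3 tcp_c [-0.153   0.0005  0.1458] phi 0.5 z [ 0.009 -0.    -1.   ] q [-0.64  0.18  1.92  0.    1.03 -0.21]
[ 3.39515428 -4.57250121 -6.60302627] 0.10243913288421365 [-0.82014731 -0.52709051  0.08058488]
t 11.3 tcp_c [-0.153   0.0005  0.1458] phi 0.5 z [ 0.009 -0.    -1.   ] q [-0.64  0.18  1.92  0.    1.03 -0.21]
0.9 [0. 0. 0.]
1.0 [-0.063  0.028 -0.047]
1.1 [-0.121  0.053 -0.101]
1.2 [-0.174  0.077 -0.16 ]
1.3 [-0.222  0.098 -0.226]
1.4 [-0.263  0.116 -0.296]
1.5 [-0.297  0.131 -0.37 ]
1.6 [-0.325  0.143 -0.448]
1.7 [-0.345  0.152 -0.528]
1.8 [-0.358  0.158 -0.61 ]
end [-0.361  0.159 -0.635]
```

Call:
jog_arm([
  {"dx":-0.032,"dy":0.014,"dz":-0.035,"ax":0,"ay":0,"az":0,"gripper":-1},
  {"dx":-0.063,"dy":0.028,"dz":-0.067,"ax":0,"ay":0,"az":0,"gripper":-1},
  {"dx":-0.092,"dy":0.04,"dz":-0.095,"ax":0,"ay":0,"az":0,"gripper":-1},
  {"dx":-0.121,"dy":0.053,"dz":-0.121,"ax":0,"ay":0,"az":0,"gripper":-1},
  {"dx":-0.148,"dy":0.065,"dz":-0.15,"ax":0,"ay":0,"az":0,"gripper":-1},
  {"dx":-0.174,"dy":0.077,"dz":-0.18,"ax":0,"ay":0,"az":0,"gripper":-1},
  {"dx":-0.198,"dy":0.088,"dz":-0.213,"ax":0,"ay":0,"az":0,"gripper":-1},
  {"dx":-0.222,"dy":0.098,"dz":-0.246,"ax":0,"ay":0,"az":0,"gripper":-1},
  {"dx":-0.243,"dy":0.107,"dz":-0.28,"ax":0,"ay":0,"az":0,"gripper":-1},
  {"dx":-0.263,"dy":0.116,"dz":-0.316,"ax":0,"ay":0,"az":0,"gripper":-1},
])

```text
time: 12.3
eef_pos: [0.4826, -0.2407, 0.1081]
tcp_rot: [0.841, 0.541, 0.002, 0.003]
contact_force: [1.8, -2.8, -1.8]
opening: 0.103
finger_force: 24.4
```

```bash
python3 -c "
from h import *
show();s=get_state();print(s['contact_force'],s['opening'],s['wrist_torque'])"; python3 flap.py 1.4
```

```text
t 12.3 tcp_c [-0.1876  0.0006  0.1081] phi 0.4 z [ 0.008 -0.    -1.   ] q [-0.65  0.16  2.02  0.    0.95 -0.22]
[ 1.83598571 -2.76532022 -1.7711118 ] 0.10308607581971814 [-0.49402636 -0.6272072   0.07323184]
t 12.3 tcp_c [-0.1876  0.0006  0.1081] phi 0.4 z [ 0.008 -0.    -1.   ] q [-0.65  0.16  2.02  0.    0.95 -0.22]
1.4 [0. 0. 0.]
1.5 [-0.035  0.015 -0.074]
1.6 [-0.062  0.027 -0.152]
1.7 [-0.083  0.036 -0.232]
1.8 [-0.096  0.042 -0.314]
end [-0.098  0.043 -0.339]
```

Call:
jog_arm([
  {"dx":-0.018,"dy":0.008,"dz":-0.036,"ax":0,"ay":0,"az":0,"gripper":-1},
  {"dx":-0.035,"dy":0.015,"dz":-0.074,"ax":0,"ay":0,"az":0,"gripper":-1},
  {"dx":-0.049,"dy":0.021,"dz":-0.112,"ax":0,"ay":0,"az":0,"gripper":-1},
  {"dx":-0.062,"dy":0.027,"dz":-0.152,"ax":0,"ay":0,"az":0,"gripper":-1},
  {"dx":-0.073,"dy":0.032,"dz":-0.192,"ax":0,"ay":0,"az":0,"gripper":-1},
  {"dx":-0.083,"dy":0.036,"dz":-0.232,"ax":0,"ay":0,"az":0,"gripper":-1},
  {"dx":-0.09,"dy":0.039,"dz":-0.272,"ax":0,"ay":0,"az":0,"gripper":-1},
  {"dx":-0.096,"dy":0.042,"dz":-0.314,"ax":0,"ay":0,"az":0,"gripper":-1},
  {"dx":-0.098,"dy":0.043,"dz":-0.345,"ax":0,"ay":0,"az":0,"gripper":-1},
  {"dx":-0.098,"dy":0.043,"dz":-0.352,"ax":0,"ay":0,"az":0,"gripper":-1},
])

```text
time: 13.3
eef_pos: [0.473, -0.2368, 0.072]
tcp_rot: [0.841, 0.541, 0.002, 0.004]
contact_force: [-5.5, 6.1, 32.2]
opening: 0.103
finger_force: 28.0
```

```bash
python3 -c "
from h import *
show();s=get_state();print(s['contact_force'],s['opening'],s['wrist_torque'])
f,P=cam('side');cv2.imwrite('pics/s3.png',cv2.resize(f[90:290,130:330],(600,600)))"
```

```text
t 13.3 tcp_c [-0.198   0.0004  0.072 ] phi 0.5 z [ 0.008 -0.    -1.   ] q [-0.66  0.2   2.06  0.    0.88 -0.23]
[-5.45216995  6.13251964 32.2216968 ] 0.10309449875087996 [0.90950985 1.00565477 0.01273772]
```

View pics/s3.png

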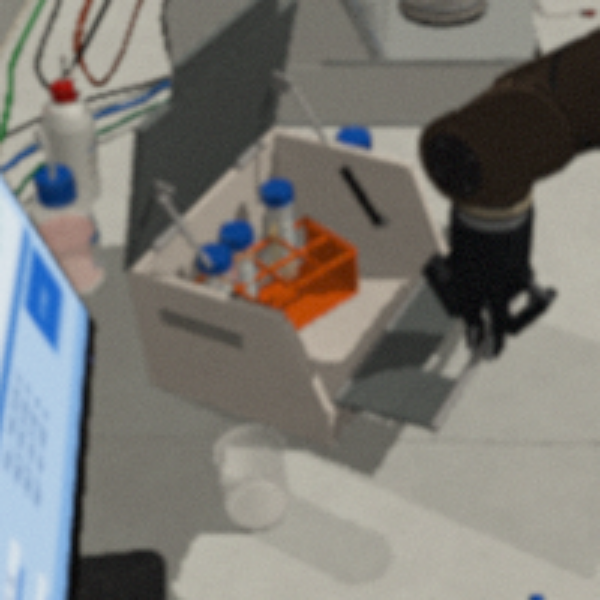

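The side view shows the lid fully open and the flap lying out, with the gripper on its bar at about (480,340). The 32 N upward force suggests it has reached the stop. I'll check the flap angle from depth.

```bash
cat > fang.py <<'E'
from h import *
for n in ('side','scene'):
    f,P=cam(n); C=toC(P).reshape(-1,3); q=C[(abs(C[:,1])<.11)&(abs(C[:,1])>.06)&(C[:,0]<-.12)&(C[:,0]>-.2)&(C[:,2]>.035)&(C[:,2]<.09)]
    p=np.polyfit(q[:,0],q[:,2],1); print(n,len(q),'top z at bar',np.polyval(p,-.19).round(4),'slope',p[0].round(3),'b~',(np.pi/2+.35+np.arctan(p[0])).round(3))
E
python3 fang.py
```

```text
side 339 top z at bar 0.0618 slope -0.095 b~ 1.826
scene 526 top z at bar 0.0598 slope -0.097 b~ 1.824
```

Both cameras put the flap at about 1.825 rad, so it is on its stop. Next: ease the pressure, open the jaws, then lift straight out.

Call:
jog_arm([
  {"dx":0,"dy":0,"dz":0.02,"ax":0,"ay":0,"az":0,"gripper":-1},
  {"dx":0,"dy":0,"dz":0.03,"ax":0,"ay":0,"az":0,"gripper":-0.35},
  {"dx":0,"dy":0,"dz":0.03,"ax":0,"ay":0,"az":0,"gripper":-0.35},
  {"dx":0,"dy":0,"dz":0.03,"ax":0,"ay":0,"az":0,"gripper":-0.35},
  {"dx":0,"dy":0,"dz":0.03,"ax":0,"ay":0,"az":0,"gripper":-0.35},
])

```text
time: 13.95
eef_pos: [0.4697, -0.2349, 0.0686]
tcp_rot: [0.841, 0.541, 0.001, 0.001]
contact_force: [0.4, -0.4, -0.2]
opening: 0.326
finger_force: 0.0
```

Call:
jog_arm([
  {"dx":0,"dy":0,"dz":0.1,"ax":0,"ay":0,"az":0,"gripper":-0.35},
  {"dx":0,"dy":0,"dz":0.25,"ax":0,"ay":0,"az":0,"gripper":-0.35},
  {"dx":0,"dy":0,"dz":0.4,"ax":0,"ay":0,"az":0,"gripper":-0.35},
  {"dx":0,"dy":0,"dz":0.7,"ax":0,"ay":0,"az":0,"gripper":-0.35},
  {"dx":0,"dy":0,"dz":1,"ax":0,"ay":0,"az":0,"gripper":-0.35},
  {"dx":0,"dy":0,"dz":1,"ax":0,"ay":0,"az":0,"gripper":-0.35},
  {"dx":0,"dy":0,"dz":1,"ax":0,"ay":0,"az":0,"gripper":-0.35},
])

```text
time: 14.65
eef_pos: [0.4712, -0.236, 0.1914]
tcp_rot: [0.841, 0.541, 0.002, 0.004]
contact_force: [-0.8, -0.5, -0.9]
opening: 0.327
finger_force: 0.0
```

```bash
python3 fang.py; python3 ang.py; python3 -c "
from h import *
f,P=cam('scene');cv2.imwrite('pics/e1.png',f)"
```

```text
side 613 top z at bar 0.062 slope -0.096 b~ 1.825
scene 792 top z at bar 0.0599 slope -0.099 b~ 1.822
t 14.75 tcp_c [-0.2014  0.0007  0.1888] phi 0.3 z [ 0.005  0.    -1.   ] q [-0.66  0.02  2.    0.    1.11 -0.23]
[ 0.9  0.4 -0.4]
lid n 1449 ang pct [1.243 1.317 1.325 1.332 1.339]
```

View pics/e1.png

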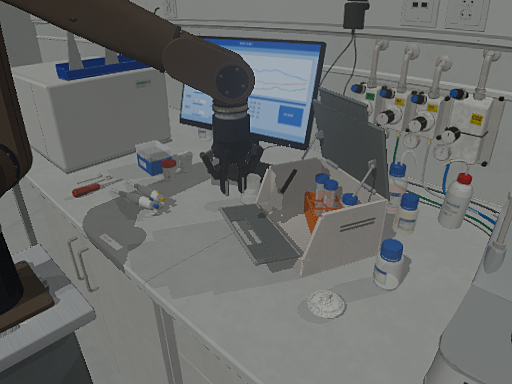

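The final view shows the lid up at (350,140) and the flap down at (262,235). The gripper is clear at (232,170), and the bottle (388,265) and filter (325,303) have not moved. I'm handing the job in.

```bash
python3 -c "
from plant import job
print(job.sign_off())"
```

```text
the job is handed in; nothing more can be done
None
```

The job is handed in at about 15 s of the 51 s: the struts carried the lid the last stretch to its stop (about 1.32 rad measured), then the flap was lowered in the gripper onto its stop (about 1.82 rad). The bottle and filter stand where they were; I didn't re-measure the beaker, which the gripper partly hid in the last picture.

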